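# Used glue stick into the pedal bin

## Robot

A 7-joint arm with a two-finger parallel gripper is mounted at the origin on a cart in front of the work surface, level with it; the furniture and walls round the work are solid. World frame = base frame: x ahead of the robot, y to its left, z up, the work surface at z = 0. Lengths are in m, angles in rad, forces in N, time in s.
With the tool pointing down it reaches from about 0.425 to 0.95 m from the base axis. Payload 4.7 kg.
Tool frame: the origin (TCP) lies between the finger pads; the fingertips stand 25 mm ahead of it and the grasp point (between the pads) lies 6 mm ahead of it; z points along the fingers, y is the line along which they close (so a half turn about z gives the same grasp; the last joint's range is limited). The gripper opens to 85 mm and grips with 20 to 120 N. Pads are 22 mm wide; open, the fingers measure 114 mm over their backs; the gripper's body (76 mm by 85 mm) begins 54 mm behind the grasp point. The pads swing forward as they close: fully open they stand 13 mm farther back than shut.
Start: joints at [-1.356, 0.469, -0.049, 1.532, 0.024, 1.141, -0.082], TCP at [0.163, 0.655, 0.256] pointing down, gripper open.
Joint ranges: [-2.59, 2.59], [-0.33, 1.99], [-1.39, 1.29], [0.1, 2.45], [-1.04, 4.18], [0.21, 1.99], [-2.66, 2.66]. Speed limits (rad/s): [2.57, 2.57, 3.14, 3.14, 3.14, 3.14, 3.14].

## Interface

Orientations are given as a 3x3 rotation matrix whose columns are the frame's x, y, z axes.
In Python, from rig import * gives the robot as it stands. Calls block until the motion is done:
- movep(position, orientation): joint-space move of the TCP to a pose.
- move_l(position, attitude=None, feed=0.15, until_force=None): straight line of the TCP; attitude=None keeps the orientation; feed is the mean speed in m/s. With until_force (N) it stops when the force on the tool has changed by that much, and returns True; else False.
- move_joints(angles): joint-space move.
- command_gripper(opening, newtons=None): finger opening in m; newtons is the grip in N (None keeps the last); returns when the fingers have stopped.
- sleep(seconds).
- inverse_kinematics(position, orientation): joint angles nearest the present ones, or None.
- sense(): the state.
- camera(name): name is "side" or "top" or "wrist"; returns (picture, depth): 420x560x3 uint8, red, green, blue; 420x560 float32, m along the optical axis (not along the pixel's ray), 0 where there is no reading.
- camera_params(name): a dict with "K" (3x3 intrinsics, pixels), "dist" ([k1, k2, p1, p2, k3] as OpenCV has them; the pictures are not rectified), "position" and "rotation" of the camera in the world; the wrist camera has in their place "tool_from_camera" (4x4, takes a point from camera to tool coordinates, whose origin is the TCP and whose axes are the flange's). Camera axes: x right, y down, z forward; pixel columns grow to the right and rows downward; lengths in m; the calibration is good to about 2 mm. A picture is of the moment at which its call begins: read the wrist's pose just before it. camera_params takes no time and is no camera call.
A pose or a line that the arm cannot do raises Unreachable and nothing moves.
- finish_job(): hands the job in; it is judged then, once.
The state is a dict: "time_s": time; "joint_pos": joint angles; "qd": joint speeds; "joint_efforts": joint torques, N m; "position": TCP position; "tcp_rot": TCP orientation; "wrist_force": force on the tool from outside, world axes, zero at the start; "ft_torque": the same for the moment, N m; "finger_gap": finger opening in m; "gripper_force": force on a finger pad.
Only numpy, scipy, OpenCV 4.12 (cv2) and the standard library are available. Lean on these libraries where they do the work, as an engineer would, in place of code of your own. Each camera call takes 0.05 s, during which the arm holds its last target. There are 200 camera calls.

## Task

Throw away the used-up glue stick that stands among the jar, the pot and the tape roll, to the right of the little desk bin: press the bin's pedal right down to its stop so that the lid flips up and stays open by itself, let the pedal come back up, put the glue stick in the bin, and then push the lid over so that it is fully shut. Leave the jar, the pot and the tape roll standing where they are.

Things in the scene. Friction and masses are not known exactly. Their poses are not given: they have to be found in the camera images.
- bin: Small round white table-top pedal bin, fixed to the desk: 130 mm across, rim 140 mm above the desk, wall 3 mm, inner floor 29 mm above the desk. Origin: centre of its underside. Its -x side is the front, where the pedal sticks out; its +x side is the back, with the lid hinge and a narrow black rod cover, 76 mm from the axis. z is up.
- bin_pedal (a joint): Angle of the pedal: 0 up (it springs back there when let go), 0.26 rad fully down at its stop. It turns about a level pivot 34 mm in front of the bin's axis, 26 mm up. About 3 N on the tread starts it, lifting the lid takes about 8 N (a few more if pressed fast), less near the stop. A push rod lifts the lid by 6.3 times the pedal's angle; it only pushes, so the lid can stay up when the pedal rises.
- pedal_tread (a point): Middle of the top of the pedal's black ribbed tread, which is 38 mm (front to back) by 46 mm wide and 7 mm thick. With the pedal up it lies 109 mm in front of the bin's axis (44 mm from the wall) and 34 mm above the desk; at the stop it is 19 mm lower. Its axes are the bin's, turning with the pedal.
- bin_lid (a joint): Angle of the round white lid: 0 shut on the rim, 1.78 rad fully open, leaning a little back beyond upright. Its level hinge is 72 mm behind the bin's axis, 141 mm up. Above about 1.5 rad it stays open by its own weight (the pedal's stop lifts it to 1.64); below that it falls shut, damped.
- lid_front_edge (a point): Upper side of the lid's edge opposite the hinge, 137 mm from the hinge. The lid is a disc 137 mm across and 11 mm thick at most. Shut, this point is at the front of the bin, 146 mm up; open, it is the lid's highest point, about 275 mm up, the disc's upper side then facing backwards.
- bin_mouth (a point): Centre of the bin's open mouth, 142 mm above the desk; the mouth is 124 mm across inside. Its axes are the bin's.
- glue_stick: The used-up glue stick, to be thrown away: slim upright cylinder, 26 mm across and 97 mm tall, white with an orange band, about 30 g, loose, on the open desk to the right of the bin (the one behind the lamp at the far left is not meant). Origin: centre of its underside; z along it, up.
- grey_pot: Bystander: small grey lidded pot, 48 mm across, 42 mm tall, loose. Origin: centre of its underside.
- jar_clips: Bystander: glass jar of paper clips with a wooden lid, 70 mm across, 64 mm tall, loose. Origin: centre of its underside.
- washi_roll: Bystander: cream roll of paper tape lying flat, 50 mm across, 18 mm tall, loose. Origin: centre of its underside.
Not all that is in view belongs to the job. Several things look just like the glue_stick: the one meant starts nearest to the robot's base.

How it is judged:
On the way, in this order (a step that is already met when the one before it is completed fails the run):
1. the pedal is down at its stop and has flipped the lid open (value of joint bin_pedal above 0.24 rad and value of joint bin_lid above 1.5 rad), for 0.1 s.
2. the pedal is up again and the lid stands open by itself (value of joint bin_pedal below 0.03 rad and value of joint bin_lid above 1.55 rad), for 0.2 s.
3. the glue stick lies in the open bin, let go (horizontal distance between glue_stick and bin below 0.062 m and height (world z) of glue_stick below 0.125 m and contact force between the fingers and glue_stick below 0.1 N and linear speed of glue_stick below 0.05 m/s and value of joint bin_lid above 1.2 rad), for 0.2 s.
At the end, for the whole second after the job is handed in: The lid is shut (within 0.04 rad), the pedal is up (within 0.03 rad) and the glue stick lies at rest inside the bin (value of joint bin_lid below 0.04 rad and value of joint bin_pedal below 0.03 rad and horizontal distance between glue_stick and bin below 0.062 m and height (world z) of glue_stick below 0.125 m and linear speed of glue_stick below 0.05 m/s); the robot touches nothing.
It fails at once if a grey pot, jar or tape roll is pushed more than 25 mm or tipped more than 0.4 rad (distance of any of grey_pot, jar_clips, washi_roll from where it was at the start of the episode above 0.025 m or angle between any of grey_pot, jar_clips, washi_roll's own z axis and vertical above 0.4 rad).
It also fails if it takes over 67 s, if anything falls off the work surface, if the arm or the gripper's body presses on something with over 40 N, if the wrist force passes 120 N, or if a joint passes its speed limit or range.

## Working session

There is one attempt and no reset: what is moved stays moved. The work goes in short steps, each a Python script; the robot and the scene stay as the last script left them, time stands still between calls to the robot, and variables do not carry over. Pictures are saved under pics/ and viewed, at most 10 in all, crops included, and the job is handed in when it is done.

```bash
mkdir -p pics; ls; cat > h.py <<'E'
from rig import *
import numpy as np, cv2
def shot(name,fn=None):
    s=sense(); im,d=camera(name); p=camera_params(name)
    if name=="wrist":
        T=np.eye(4);T[:3,:3]=s["tcp_rot"];T[:3,3]=s["position"];T=T@np.array(p["tool_from_camera"])
    else:
        T=np.eye(4);T[:3,:3]=p["rotation"];T[:3,3]=p["position"]
    K=np.array(p["K"],float);D=np.array(p["dist"],float)
    h,w=d.shape
    uv=np.stack(np.meshgrid(np.arange(w),np.arange(h)),-1).reshape(-1,1,2).astype(float)
    n=cv2.undistortPoints(uv,K,D).reshape(h,w,2)
    P=np.dstack([n*d[...,None],d])@T[:3,:3].T+T[:3,3]
    P[d==0]=np.nan
    if fn: cv2.imwrite("pics/"+fn,im[...,::-1])
    return im,P,T
E
python3 - <<'E'
from h import *
for n in("top","side"):
    im,P,T=shot(n,n+"0.png"); np.save(n+"P.npy",P); print(n,T.round(3).tolist())
print(sense())
E
```

```text
pics
top [[-0.016, -0.998, 0.063, 0.52], [-1.0, 0.015, -0.018, 0.017], [0.017, -0.064, -0.998, 1.18], [0.0, 0.0, 0.0, 1.0]]
side [[-0.869, -0.273, 0.413, 0.225], [-0.495, 0.44, -0.75, 0.649], [0.023, -0.856, -0.517, 0.562], [0.0, 0.0, 0.0, 1.0]]
{'time_s': 0.1, 'joint_pos': array([-1.35591769,  0.46933825, -0.04859438,  1.53354177,  0.02409079,
        1.1410228 , -0.08230771]), 'qd': array([-0.00017774, -0.00454797,  0.00062555, -0.00366555, -0.00016939,
       -0.00016576, -0.00169518]), 'joint_efforts': array([ 3.79655630e-04, -5.11513424e+01, -4.73209948e-02, -2.38388622e+01,
        1.07597967e-02,  4.37346840e-03, -2.45654991e-05]), 'position': array([0.1627944 , 0.6545877 , 0.25539537]), 'tcp_rot': array([[-9.70436781e-01,  2.41355174e-01, -3.65653228e-04],
       [ 2.41355445e-01,  9.70435318e-01, -1.68583989e-03],
       [-5.20433725e-05, -1.72425343e-03, -9.99998512e-01]]), 'wrist_force': array([ 0.54404664,  0.53918703, -0.42721367]), 'ft_torque': array([-0.01590115,  0.0302733 ,  0.00617114]), 'gripper_force': 0.0, 'finger_gap': 0.08545083307342478}
```

View pics/top0.png

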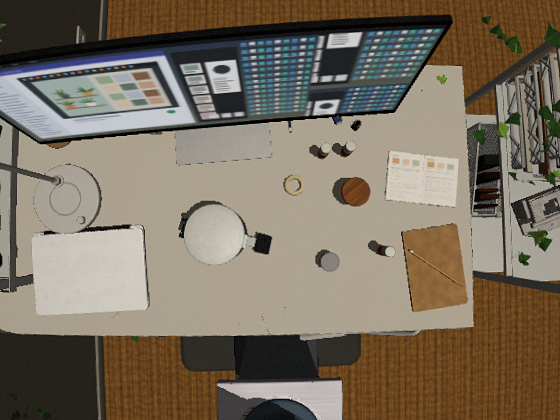

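View pics/side0.png

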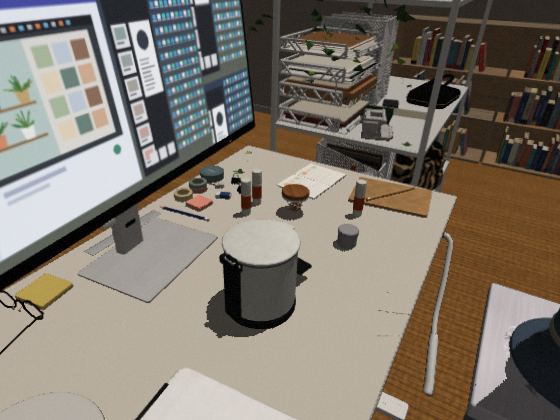

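The top view shows the bin lid centred at (214,234), with the pedal at (262,243) and the hinge cover at (182,225). The pot is at (329,261), the jar at (355,192) and the tape at (293,185). Sticks stand at (388,251), (325,151) and (348,149). I'll turn these into world positions.

```bash
python3 - <<'E'
import numpy as np,cv2
P=np.load("topP.npy")
im=cv2.imread("pics/top0.png")
def blob(u,v,r,z0,z1):
    w=P[v-r:v+r,u-r:u+r].reshape(-1,3); w=w[(w[:,2]>z0)&(w[:,2]<z1)]
    c,rad=cv2.minEnclosingCircle(w[:,:2].astype(np.float32))
    print((u,v),len(w),w.mean(0).round(4),np.round(c,4),round(rad,4),w.max(0).round(3),np.hypot(*w[:,:2].mean(0)).round(3))
blob(214,234,45,.135,.165)
blob(262,243,16,.022,.045)
blob(182,225,12,.05,.13)
blob(329,261,16,.03,.06)
blob(355,192,22,.05,.08)
blob(293,185,14,.01,.03)
for u,v in((388,251),(325,151),(348,149)): blob(u,v,13,.085,.12); blob(u,v,13,.03,.12)
print(np.round(P[[300,200],[200,330]],4))
for a,b in(((214,234),(340,300)),): pass
cv2.imwrite("pics/crop.png",cv2.resize(im[120:290,160:440],None,fx=2.8,fy=2.8,interpolation=cv2.INTER_CUBIC))
E
```

```text
(214, 234) 2962 [0.5254 0.1434 0.1508] [0.5255 0.1449] 0.076 [0.593 0.221 0.159] 0.545
(262, 243) 366 [0.5015 0.0439 0.0323] [0.5031 0.0482] 0.0359 [0.525 0.077 0.041] 0.503<stdin>:7: RuntimeWarning: Mean of empty slice.
  ret = um.true_divide(
Traceback (most recent call last):
ValueError: zero-size array to reduction operation maximum which has no identity
```

```bash
python3 - <<'E'
import numpy as np,cv2
P=np.load("topP.npy")
im=cv2.imread("pics/top0.png")
def blob(u,v,r,z0,z1,dark=False):
    q=P[v-r:v+r,u-r:u+r].reshape(-1,3); m=(q[:,2]>z0)&(q[:,2]<z1)
    if dark: m&=im[v-r:v+r,u-r:u+r].reshape(-1,3).max(1)<70
    w=q[m]
    if len(w)<3: print((u,v),"none",np.nanmax(q[:,2]));return
    c,(a,b),t=cv2.minAreaRect(w[:,:2].astype(np.float32))
    print((u,v),len(w),w.mean(0).round(4),np.round(c,4),np.round((a,b,t),3),w.max(0).round(3),np.hypot(*w[:,:2].mean(0)).round(3))
blob(214,234,45,.135,.165)
blob(262,243,16,.022,.045,True)
blob(182,225,12,.05,.2,True)
blob(329,261,16,.03,.06)
blob(355,192,22,.05,.08)
blob(293,185,14,.01,.03)
for u,v in((388,251),(325,151),(348,149)): blob(u,v,13,.085,.12); blob(u,v,13,.03,.12)
print(np.round(P[[300,200],[200,330]],4))
cv2.imwrite("pics/crop.png",cv2.resize(im[120:290,160:440],None,fx=2.8,fy=2.8,interpolation=cv2.INTER_CUBIC))
E
```

```text
(214, 234) 2962 [0.5254 0.1434 0.1508] [0.5254 0.1434] [ 0.135  0.134 32.442] [0.593 0.221 0.159] 0.545
(262, 243) 265 [0.5012 0.037  0.0334] [0.501  0.0373] [3.7000e-02 4.3000e-02 7.7817e+01] [0.525 0.058 0.041] 0.503
(182, 225) 70 [0.5423 0.2115 0.1457] [0.5422 0.212 ] [1.0000e-02 4.2000e-02 7.7588e+01] [0.562 0.221 0.153] 0.582
(329, 261) 297 [ 0.4557 -0.1258  0.0427] [ 0.4558 -0.1255] [4.4000e-02 4.4000e-02 8.9036e+01] [ 0.478 -0.103  0.049] 0.473
(355, 192) 670 [ 0.6229 -0.1901  0.0648] [ 0.6227 -0.1902] [6.9000e-02 6.9000e-02 8.7874e+01] [ 0.657 -0.156  0.071] 0.651
(293, 185) 184 [ 0.6469 -0.0438  0.0184] [ 0.6477 -0.0432] [4.8000e-02 4.9000e-02 8.8892e+01] [ 0.672 -0.019  0.025] 0.648
(388, 251) 105 [ 0.4795 -0.2606  0.0963] [ 0.4792 -0.2612] [2.5000e-02 2.4000e-02 8.9632e+01] [ 0.491 -0.249  0.103] 0.546
(388, 251) 149 [ 0.4799 -0.2581  0.0854] [ 0.4798 -0.2612] [2.5000e-02 2.5000e-02 8.9632e+01] [ 0.492 -0.249  0.103] 0.545
(325, 151) 99 [ 0.725  -0.1157  0.0965] [ 0.7252 -0.1156] [2.4000e-02 2.4000e-02 8.7996e+01] [ 0.738 -0.104  0.102] 0.734
(325, 151) 144 [ 0.7225 -0.1145  0.0848] [ 0.725  -0.1155] [2.4000e-02 2.5000e-02 8.7996e+01] [ 0.738 -0.104  0.102] 0.732
(348, 149) 98 [ 0.7293 -0.1755  0.0966] [ 0.7291 -0.176 ] [0.024 0.024 3.026] [ 0.741 -0.164  0.103] 0.75
(348, 149) 152 [ 0.7271 -0.1734  0.083 ] [ 0.7291 -0.1756] [0.024 0.025 3.026] [ 0.741 -0.163  0.103] 0.747
[[ 3.603e-01  1.971e-01 -2.000e-04]
 [ 6.086e-01 -1.367e-01  2.000e-04]]
```

View pics/crop.png

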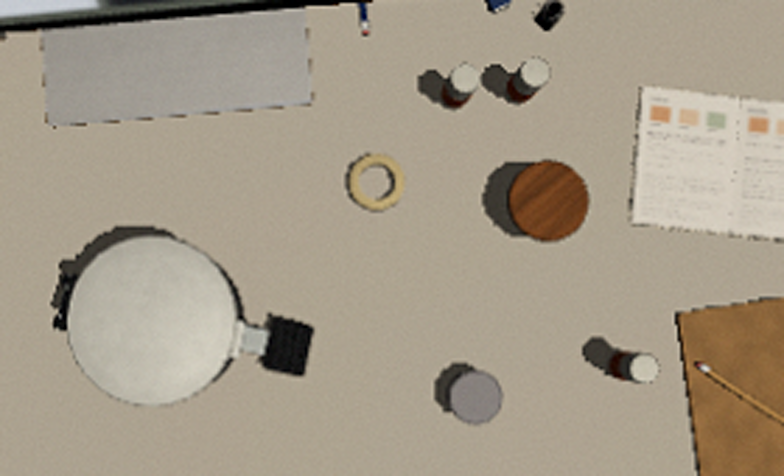

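The crop confirms the target stick is the one near the notebook, at about (0.480,-0.261) and nearest the base. The bin centre is about (0.525,0.1415) and its front direction about (-0.225,-0.974). I'll check clearances, then go to the pedal.

```bash
cat >> h.py <<'E'
f=np.array([-.225,-.974,0]);f/=np.linalg.norm(f); lat=np.array([-f[1],f[0],0.]); C=np.array([.525,.1415,0])
Z=np.array([0,0,1.])
def rot(y,z):
    y=np.array(y,float);z=np.array(z,float);y/=np.linalg.norm(y);z/=np.linalg.norm(z)
    return np.column_stack([np.cross(y,z),y,z])
def at(front,side,h): return C+f*front+lat*side+Z*h
E
python3 - <<'E'
from h import *
P=np.load("topP.npy")
m=(P[...,0]<.6)&(P[...,1]>.22)&(P[...,2]>.12)
print("obst",m.sum(),P[m].min(0).round(2) if m.any() else"",P[m].max(0).round(2) if m.any() else"")
mm=np.isfinite(P[...,2])&(P[...,2]>.2)&(P[...,1]<.5); print("mon minx",P[mm].min(0).round(2),P[mm].max(0).round(2))
print(np.round(camera_params("wrist")["tool_from_camera"],3).tolist())
t=np.radians(20); Rp=rot(lat,-Z*np.cos(t)-f*np.sin(t))
tip=lambda p:p-Rp[:,2]*.025
print(inverse_kinematics(tip(at(117,0,60)/1) if 0 else tip(at(.117,0,.06)),Rp), inverse_kinematics(tip(at(.117,0,.005)),Rp))
Rb=rot(lat,-Z); print(inverse_kinematics(at(-.13,0,.25),Rb),inverse_kinematics(at(-.02,0,.25),Rb))
E
```

```text
obst 462 [0.39 0.22 0.12] [0.6  0.66 0.17]
mon minx [ 0.39 -0.63  0.2 ] [0.93 0.5  0.55]
[[0.0, -0.948, -0.317, 0.081], [1.0, 0.0, -0.0, 0.0], [0.0, -0.317, 0.948, -0.118], [0.0, 0.0, 0.0, 1.0]]
[-0.35994982  0.47537842  0.53903408  2.17393555 -0.93365175  0.75632033
  0.66219404] [ 0.05322798  0.53204104  0.01829377  2.17197782 -0.78296633  0.51343224
  0.54563442]
[-0.87505871  0.3996309   0.47947358  1.7118244  -0.20493268  1.0800737
 -0.55775671] [-0.79632912  0.29620036  0.52885976  1.85731731 -0.17230562  1.03323014
 -0.42479614]
```

```bash
python3 - <<'E'
from h import *
t=np.radians(15); z=-Z*np.cos(t)-f*np.sin(t)
q0=sense()["joint_pos"]
for s in(1,-1):
    Rp=rot(s*(f*np.cos(t)-Z*np.sin(t)),z)
    print(s,np.round(Rp[:,0],2),[np.round(inverse_kinematics(at(.107,0,h)-z*.025,Rp),2) if inverse_kinematics(at(.107,0,h)-z*.025,Rp) is not None else None for h in(.2,.06,.005)])
# swing up then around
movep(sense()["position"]+Z*.12,sense()["tcp_rot"])
command_gripper(0,40)
s=-1 if 0 else 1
E
```

```text
1 [ 0.97 -0.23  0.  ] [array([-0.71,  0.26,  0.84,  2.06, -0.56,  0.96, -1.35]), array([-0.57,  0.51,  0.73,  2.17, -0.92,  0.77, -0.97]), array([-0.32,  0.55,  0.4 ,  2.18, -0.92,  0.59, -0.97])]
-1 [-0.97  0.23  0.  ] [array([-0.63,  0.24,  0.74,  2.05, -0.53,  0.94,  1.76]), array([-0.24,  0.43,  0.3 ,  2.15, -0.67,  0.63,  1.93]), array([-0.02,  0.52,  0.02,  2.16, -0.61,  0.48,  1.89])]
```

```bash
python3 - <<'E'
from h import *
t=np.radians(15); z=-Z*np.cos(t)-f*np.sin(t)
Rp=rot(-(f*np.cos(t)-Z*np.sin(t)),z)
tip=lambda fr,h:at(fr,0,h)-z*.025
movep(tip(.107,.22),Rp)
move_l(tip(.107,.055),feed=.12)
print(sense()["position"],sense()["wrist_force"].round(2))
hit=move_l(tip(.107,.022),feed=.02,until_force=2)
s=sense();print(hit,(s["position"]+z*.025).round(4),s["wrist_force"].round(2),s["time_s"])
shot("side","side1.png"); shot("wrist","w1.png")
E
```

```text
[0.4999211  0.03091588 0.0797193 ] [-0.43  0.9  -0.44]
True [0.5009 0.0372 0.0332] [-0.22 -0.7   5.91] 6.55
```

View pics/side1.png

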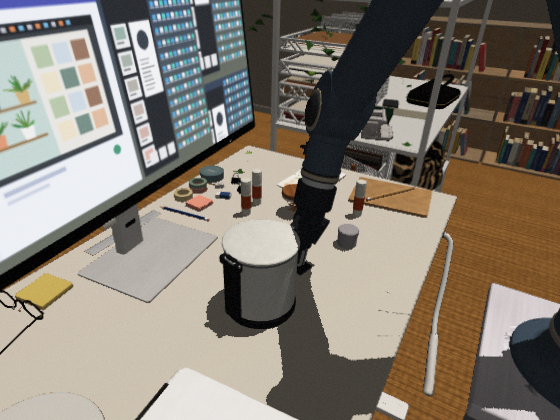

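The fingers rest on the tread at about (300,268), just in front of the lid. Pressing now.

```bash
python3 - <<'E'
from h import *
s=sense();z=s["tcp_rot"][:,2];p0=s["position"]
hit=move_l(p0-Z*.026,feed=.012,until_force=16)
s=sense();print(hit,(s["position"]-p0).round(4),s["wrist_force"].round(2),s["time_s"])
sleep(.3);s=sense();print((s["position"]-p0).round(4),s["wrist_force"].round(2))
shot("side","side2.png")
E
```

```text
True [ 0.0003  0.0009 -0.0202] [-2.73 -0.7   9.22] 8.2333
[ 0.0002  0.0009 -0.0202] [-1.5  -0.65  9.32]
```

View pics/side2.png

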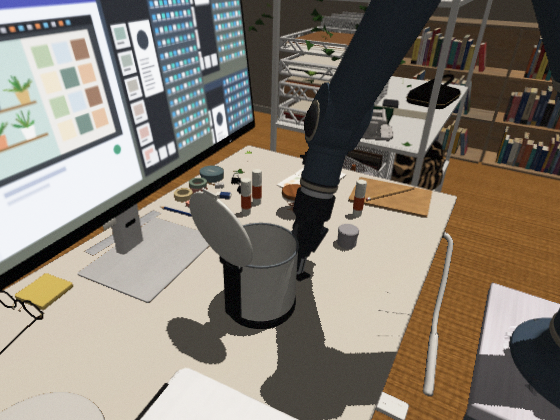

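The lid stands open at (220,228). I'll press a touch more to make sure it's at the stop, then release slowly.

```bash
python3 - <<'E'
from h import *
p0=sense()["position"]
hit=move_l(p0-Z*.004,feed=.01,until_force=12)
s=sense();print(hit,(s["position"]-p0).round(4),s["wrist_force"].round(2)); sleep(.3); print(sense()["wrist_force"].round(2))
move_l(p0+Z*.03,feed=.04)
move_l(p0+Z*.19-0*f+f*.03,feed=.2)
im,P,T=shot("top","top2.png"); np.save("topP2.npy",P)
m=(np.hypot(P[...,0]-C[0],P[...,1]-C[1])<.12)&(P[...,2]>.2)&(P[...,1]>C[1]+.03)
print(m.sum(),P[m].mean(0).round(3),P[m].max(0).round(3), [P[m][P[m][:,2]>.265].mean(0).round(3)])
print(sense()["time_s"])
# go above stick
g=np.array([.4797,-.2612,0]); y=np.array([g[0],g[1],0]); R=rot(y,-Z)
if inverse_kinematics(g+Z*.2,R) is None: R=rot(-y,-Z)
command_gripper(.085)
movep(g+Z*.22,R); print(sense()["joint_pos"].round(2))
shot("wrist","w2.png")
E
```

```text
True [ 0. -0. -0.] [-2.34 -2.23 10.67]
[-2.08 -1.43 10.43]
1037 [0.547 0.234 0.24 ] [0.611 0.253 0.288] [array([0.547, 0.242, 0.274])]
11.0667
[-0.46  0.57  1.25  1.93 -0.61  1.1   0.55]
```

View pics/w2.png

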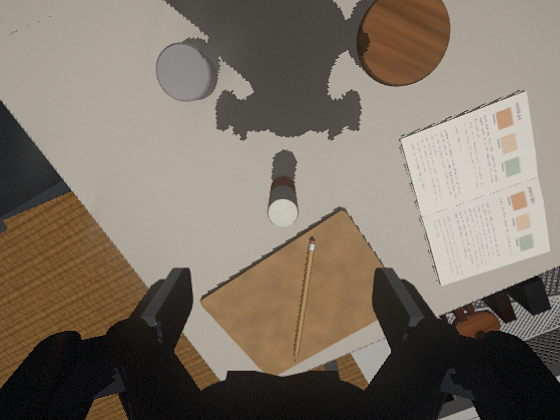

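View pics/top2.png

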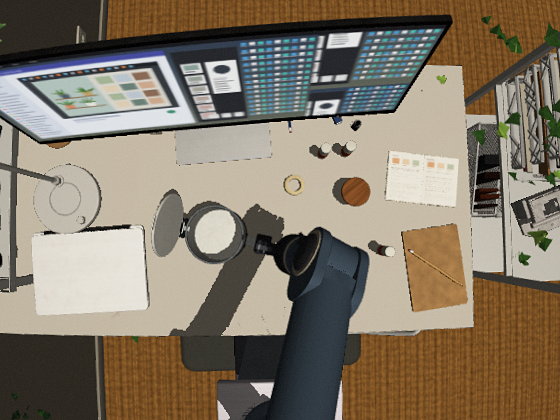

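The wrist view shows the target stick upright at (283,212), well clear of the pot and jar. In the top view the lid stands fully open at (168,224) and the pedal is free. I'll correct the position from the wrist depth and grasp.

```bash
python3 - <<'E'
from h import *
im,P,T=shot("wrist")
w=P[190:235,260:310].reshape(-1,3); w=w[(w[:,2]>.088)&(w[:,2]<.11)]
c,wh,a=cv2.minAreaRect(w[:,:2].astype(np.float32)); print(len(w),np.round(c,4),np.round(wh,3))
g=np.array([*((np.array(c)+[.4797,-.2612])/2),0])
if np.hypot(c[0]-.4797,c[1]+.2612)<.012:
    move_l(g+Z*.15,feed=.15)
    move_l(g+Z*.082,feed=.12)   # grasp point ~ z .076
    command_gripper(.0,25)
    s=sense();print(s["finger_gap"],s["gripper_force"],s["wrist_force"].round(2),s["joint_pos"].round(2))
    move_l(g+Z*.2,feed=.12)
    s=sense();print(s["finger_gap"],s["gripper_force"],s["time_s"])
    for sg in(1,-1):
        for yy in (lat,f):
            print(sg,inverse_kinematics(at(.012,0,.33),rot(sg*yy,-Z)))
E
```

```text
787 [ 0.4798 -0.2636] [0.025 0.024]
0.025021979289386636 25.565907061100006 [-0.13  0.42  3.79] [-0.3   0.72  1.03  2.03 -0.83  0.87  0.7 ]
0.02511026050357148 25.417309999465942 16.175
1 [-1.2930331   0.37675723  1.28726312  1.8049833  -0.38146421  1.24940276
 -0.12689541]
1 [-1.20933886  0.29883309  1.1226486   1.8025294  -0.28644035  1.22000497
 -1.80158926]
-1 [ 0.19406655  0.24094189 -0.61908884  1.73303431  0.14828049  1.2146754
  2.45129942]
-1 [-1.20505465  0.29615938  1.11543201  1.80239398 -0.28295765  1.21912727
  1.33615406]
```

```bash
python3 - <<'E'
from h import *
R=rot(-f,-Z)
s=sense();move_l(s["position"]+Z*.08,feed=.2)
movep(at(.008,0,.33),R)
hit=move_l(at(.008,0,.13),feed=.12,until_force=8)
s=sense();print(hit,s["position"].round(3),s["finger_gap"],s["wrist_force"].round(2))
command_gripper(.048,25); sleep(.3)
move_l(at(.008,0,.34),feed=.15)
sleep(.3)
im,P,T=shot("top"); cv2.imwrite("pics/w3.png",shot("wrist")[0][...,::-1]); print(sense()["time_s"],sense()["joint_pos"].round(2))
# ready for lid push from behind: tip lies 25mm ahead of TCP
for sg in(1,-1):
  for yy in(lat,f): 
    q=inverse_kinematics(at(-.16,0,.40),rot(sg*yy,-Z)); print(sg,None if q is None else q.round(2))
E
```

```text
False [0.524 0.134 0.131] 0.02514525124399634 [ 0.57  0.17 -0.12]
22.6333 [-1.27  0.33  1.22  1.79 -0.33  1.25  1.38]
1 [-1.34  0.57  1.29  1.47 -0.54  1.5  -0.29]
1 [-1.28  0.48  1.11  1.47 -0.43  1.46 -1.96]
-1 [-1.08  0.37  0.74  1.46 -0.25  1.41  2.59]
-1 [-1.29  0.5   1.14  1.47 -0.45  1.46  1.2 ]
```

View pics/w3.png

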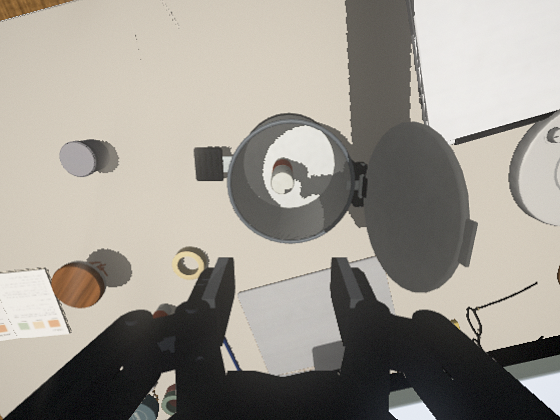

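The stick stands inside the bin at (284,178) and the lid is open at (418,205). Now I'll push the lid over from behind.

```bash
python3 - <<'E'
from h import *
R=rot(-f,-Z)
command_gripper(0,25)
move_l(at(.008,0,.43),feed=.2)
movep(at(-.165,0,.42),R)
print(move_l(at(-.165,0,.268),feed=.15,until_force=8))
print(move_l(at(-.02,0,.268),feed=.07,until_force=25))
s=sense();print(s["position"].round(3),s["wrist_force"].round(2))
move_l(at(-.03,0,.36),feed=.2); sleep(1.2)
im,P,T=shot("top","top4.png")
m=(np.hypot(P[...,0]-C[0],P[...,1]-C[1])<.06)&(P[...,2]<.3); print(np.nanmedian(P[m],0))
shot("side","side4.png");print(sense()["time_s"])
E
```

```text
False
False
[0.53  0.161 0.268] [ 0.13 -0.11  0.  ]
[0.52544912 0.13251916 0.15156427]
29.7833
```

View pics/side4.png

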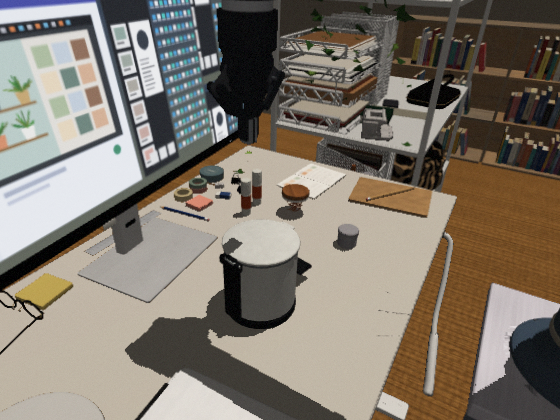

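The lid looks shut on the rim at (260,243). I'll compare its plane with the starting picture, press it if it's off, and hand in.

```bash
python3 - <<'E'
from h import *
def ang(P):
    m=(np.hypot(P[...,0]-C[0],P[...,1]-C[1])<.058)&(P[...,2]<.2)&(P[...,2]>.1); w=P[m]-C
    A=np.c_[w@f,w@lat,np.ones(len(w))]; return len(w),np.linalg.lstsq(A,w[:,2],rcond=None)[0].round(4)
a=ang(np.load("topP.npy")); move_l(at(-.03,0,.45),feed=.2); b=ang(shot("top")[1]); print(a,b)
if abs(b[1][0]-a[1][0])<.02: print(finish_job())
E
```

```text
(2149, array([-0.0066, -0.0036,  0.1518])) (1863, array([-0.0058,  0.0007,  0.1518]))
the job is handed in; nothing more can be done
None
```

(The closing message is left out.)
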